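# Knock a stuck specimen mount out of its mould

### The arm

A 6-joint arm with a two-finger parallel gripper is mounted at the origin on a cart in front of the work surface, level with it; the furniture and walls round the work are solid. World frame = base frame: x ahead of the robot, y to its left, z up, the work surface at z = 0. Lengths are in m, angles in rad, forces in N, time in s.
With the tool pointing down it reaches from about 0.35 to 0.875 m from the base axis. Payload 4.2 kg.
Tool frame: the origin (TCP) lies at the very end of the fingers, on their centre line; the grasp point (between the pads) lies 19 mm behind it; z points along the fingers, y is the direction in which the jaws open and shut (so a half turn about z gives the same grasp; the last joint's range is limited). The gripper opens to 85 mm and grips with 20 to 120 N. Pads are 22 mm wide; open, the fingers measure 114 mm over their backs; the gripper's body (76 mm by 85 mm) begins 54 mm behind the grasp point. The pads swing forward as they close: fully open they stand 13 mm farther back than shut.
Start: joints at [1.445, 0.385, 0.008, 0, -1.194, -0.259], TCP at [0.235, 0.579, 0.21] pointing down, gripper open.
Joint ranges: [-3.14, 3.14], [-1.21, 2.06], [-1.07, 1.41], [-3.16, 2.05], [-2.99, -0.16], [-3.1, 3.1]. Speed limits (rad/s): [2.79, 2.79, 3.14, 3.14, 3.14, 3.14].

### API

Orientations are given as a 3x3 rotation matrix whose columns are the frame's x, y, z axes.
In Python, from plant import env gives the robot as it stands. The module is installed in compiled form; this text tells all that it offers. Calls block until the motion is done:
- env.move_ptp(position, orientation): joint-space move of the TCP to a pose.
- env.move_straight(position, rot=None, velocity=0.15): straight line of the TCP; rot=None keeps the orientation; velocity is the mean speed in m/s.
- env.move_j(angles): joint-space move.
- env.release() and env.clamp(grasp_force=None): open the fingers fully, or close them until they stop; grasp_force is the grip in N (None keeps the last).
- env.pause(seconds).
- env.solve_ik(position, orientation): joint angles nearest the present ones, or None.
- env.grab_frame(name): name is "scene" or "top"; returns the picture (384x512x3 uint8, red, green, blue); there is no depth.
- env.camera_model(name): a dict with "fovy" (degrees; the focal length in pixels is half the picture's height over the tangent of half this angle, whatever the lens; pixels are square), "cx", "cy" (the principal point, pixels), "world_to_cam" (4x4, takes a point from world to camera coordinates). Camera axes: x right, y up, looking along -z (the intrinsics and any distortion apply to the point x, -y, -z); pixel columns grow to the right and rows downward; lengths in m; the calibration is good to about 2 mm. A picture is of the moment at which its call begins. camera_model takes no time and is no camera call.
A pose or a line that the arm cannot do raises env.PlanningError and nothing moves.
- env.job_done(): hands the job in, once; it reports no verdict.
Readings, each from a call of its own:
- env.read_clock(): time.
- env.read_qpos(): joint angles.
- env.read_dq(): joint speeds.
- env.read_tau(): joint torques, N m.
- env.read_ee_pos(): TCP position.
- env.read_eef_rot(): TCP orientation.
- env.read_force(): force on the tool from outside, world axes, zero at the start.
- env.read_wrist_torque(): the same for the moment, N m.
- env.read_opening(): finger opening in m.
Only numpy, scipy, OpenCV 4.12 (cv2) and the standard library are available. Lean on these libraries where they do the work, as an engineer would, in place of code of your own. Each camera call takes 0.05 s, during which the arm holds its last target.

### The job

A round resin specimen mount is stuck in the pocket of the steel mould stand, just below the rim. Take the knockout tool by its grip, bring its upright rod under the stand, find the knockout hole in the mould floor by feel (it is not quite central) and push the rod up through it until the mount stands well proud of the mould. Then leave the tool standing upright on the bench, pull the mount out and set it down, without dropping it, on the middle of the lens-tissue booklet with the same face up; leave the bottles and the flask where they are.

Things in the scene. Friction and masses are not known exactly. Their poses are not given: they have to be found in the camera images.
- stand: demoulding stand fixed on the bench: steel mould block 54 x 120 x 30 mm (x, y, z) on two legs, top at 106 mm. Origin on the bench below the pocket's axis, z up. The space between the legs is open to front (-x) and back (+x), 84 mm wide along y, 68 mm high. Small caps stand out 5 mm from the block's sides at 90 mm height
- pocket (a point): centre of the mouth of the mould's pocket, level with the mould's top (106 mm above the bench), axes as the stand. The pocket is a round hole 31.5 mm across and 30 mm deep. Between stand and booklet, at the back, stands a fixed block heater up to 171 mm high, its front about 0.56 m ahead of the robot's base: carry things past in front of it or well above
- mould_floor (a point): point on the pocket's axis at the underside (68 mm high) of the 8 mm steel plate that is the pocket's floor. The knockout hole in this plate, 16 mm long (x) by 11 mm wide (y), is hidden from above; its centre lies up to 8 mm to either side of this point along the stand's y, differently each time. A rod raised beside it stops at the underside
- catches (a point): point on the pocket's axis at the height (90 mm) of four spring plungers in its wall, at the -x, +x, -y and +y sides. They clamp the mount: pushing it up takes about 5 to 15 N, and it stays where it is pushed; after about 18 mm of travel they snap in beneath it and hold it up
- puck_center (a point): centre of the loose specimen mount: a black resin disc, 30 mm diameter, 28 mm high, 25 to 50 g, with a small steel rectangle in its upper face; z is its axis, up. At the start it sits on the pocket's floor with its upper face 2 mm below the mould's top, so it cannot be gripped
- tool_grip (a point): centre of the grip of the loose knockout tool (about 250 g): grey grip 24 x 24 x 56 mm on an upright post, 137 mm above the tool's underside. x points from post to rod, z up. The flat foot plate, 32 mm wide (y) and 6 mm thick, reaches from 24 mm behind (-x) to 76 mm ahead (+x) of the post; the tool stands by itself on the bench
- rod_tip (a point): upper end of the tool's upright knockout rod: 8 mm diameter with a chamfered tip, 60 mm ahead (+x) of the grip's axis and 55 mm above the tool's underside; axes as the tool
- booklet_top (a point): centre of the upper face of the lens-tissue booklet, a flat white and blue pad 105 x 75 x 8 mm, fixed on the bench
- dropper: bystander: amber dropper bottle with black cap, 34 mm diameter, 63 mm high; origin at its foot
- flask: bystander: glass conical flask, 64 mm diameter, 105 mm high; origin at its foot
- oil: bystander: small white bottle with red cap, 29 mm diameter, 56 mm high; origin at its foot

How it is judged:
By the outcome, as a careful person would: the job done as asked, in the order asked, and still so for the second after the job is handed in, with the robot touching nothing.
It also fails if it takes over 61 s, if anything falls off the work surface, if the arm or the gripper's body presses on something with over 40 N, if the wrist force passes 120 N, or if a joint passes its speed limit or range.

## Working session

There is one attempt and no reset: what is moved stays moved. The work goes in short steps, each a Python script; the robot and the scene stay as the last script left them, time stands still between calls to the robot, and variables do not carry over. Pictures are saved under pics/ and viewed, and the job is handed in when it is done.

```bash
mkdir -p pics
python3 - <<'E'
from plant import env
import cv2
for n in ("scene","top"):
    im=env.grab_frame(n); cv2.imwrite(f"pics/{n}0.png",cv2.resize(im[:,:,::-1],(768,576),interpolation=cv2.INTER_CUBIC)); cv2.imwrite(f"raw_{n}0.png",im[:,:,::-1])
    print(env.camera_model(n))
print(env.read_clock(),env.read_force(),env.read_opening(),env.read_eef_rot())
E
```

```text
{'fovy': 44.506479275817306, 'cx': 257.84237783377154, 'cy': 192.44454048970567, 'world_to_cam': array([[ 0.78019155, -0.62549017,  0.00794865, -0.43654928],
       [ 0.43902895,  0.55657632,  0.70532006, -0.29984214],
       [-0.44559479, -0.54679507,  0.70884444, -1.15353255],
       [ 0.        ,  0.        ,  0.        ,  1.        ]])}
{'fovy': 51.5738597656981, 'cx': 254.31027135262187, 'cy': 193.70503139000678, 'world_to_cam': array([[-6.42107846e-02, -9.97936187e-01, -5.84047292e-04,
        -7.88502437e-03],
       [ 9.77416636e-01, -6.30085347e-02,  2.01709308e-01,
        -5.42627991e-01],
       [-2.01329818e-01,  1.23810554e-02,  9.79445258e-01,
        -1.08183101e+00],
       [ 0.00000000e+00,  0.00000000e+00,  0.00000000e+00,
         1.00000000e+00]])}
0.1 [-0.15009396 -0.19005992  0.24345453] 0.08517895154295473 [[ 9.26811732e-01 -3.75525786e-01 -6.30483019e-04]
 [-3.75526295e-01 -9.26809835e-01 -1.87934376e-03]
 [ 1.21404181e-04  1.97856080e-03 -9.99998035e-01]]
```

View pics/scene0.png

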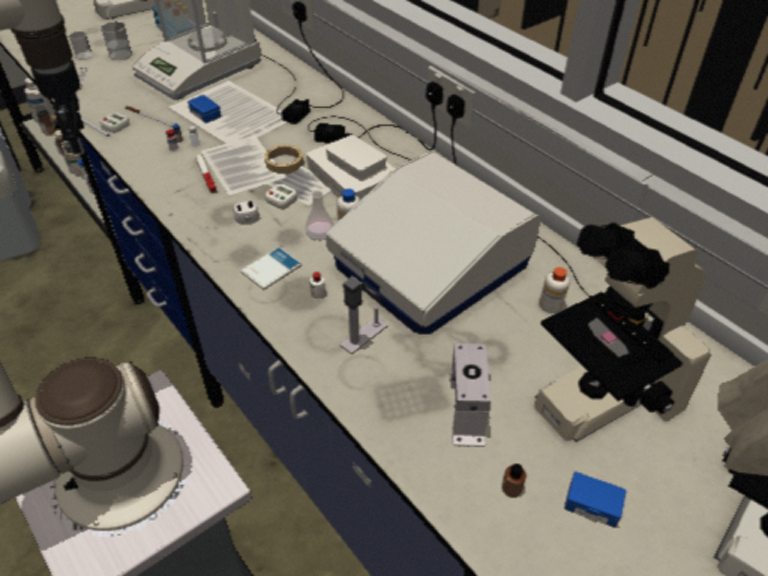

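View pics/top0.png

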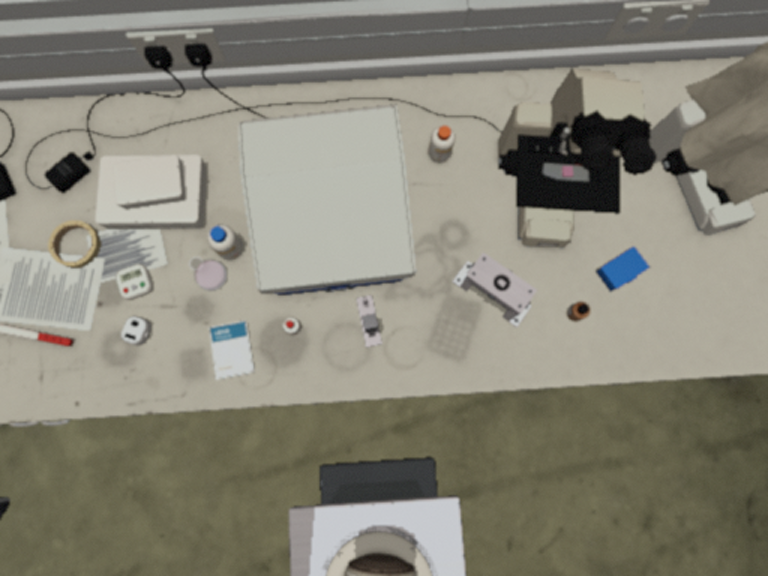

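The top view (768x576) shows the tool at about (369,322), the stand at (500,288), the booklet at (232,350), the oil bottle at (291,325), the flask at (210,273) and the dropper at (579,311). Next I'll zoom in.

```bash
cat > h.py <<'E'
import numpy as np, cv2
from plant import env
def K(m):
    f=192/np.tan(np.radians(m["fovy"])/2); return f,m["cx"],m["cy"]
def ray(n,u,v):
    m=env.camera_model(n); f,cx,cy=K(m); W=m["world_to_cam"]; R=W[:3,:3]; t=W[:3,3]
    d=np.array([(u-cx)/f,-(v-cy)/f,-1.0]); return -R.T@t, R.T@d
def onz(n,u,v,z):
    o,d=ray(n,u,v); return o+d*(z-o[2])/d[2]
def proj(n,p):
    m=env.camera_model(n); f,cx,cy=K(m); W=m["world_to_cam"]; q=W[:3,:3]@np.asarray(p,float)+W[:3,3]
    return np.array([cx+f*q[0]/-q[2], cy+f*-q[1]/-q[2]])
def crop(src,u0,v0,u1,v1,s,out):
    im=cv2.imread(src)[v0:v1,u0:u1]; cv2.imwrite(out,cv2.resize(im,None,fx=s,fy=s,interpolation=cv2.INTER_CUBIC))
E
python3 - <<'E'
from h import *
crop("raw_top0.png",225,165,365,225,5,"pics/t1.png")
crop("raw_top0.png",130,165,270,260,5,"pics/t2.png")
crop("raw_scene0.png",220,180,340,300,5,"pics/s1.png")
# rough
for nm,u,v,z in [("stand",502,283,.106),("grip",370,324,.165),("book",232,350,.008),("oil",291,325,.056)]:
    print(nm,onz("top",u/1.5,v/1.5,z))
for nm,u,v,z in [("stand",472,372,.106),("grip",352,284,.165),("book",272,268,.008),("oil",317,274,.056)]:
    print(nm,onz("scene",u/1.5,v/1.5,z))
E
```

```text
stand [ 0.53047786 -0.26256173  0.106     ]
grip [ 0.46177458 -0.01817785  0.165     ]
book [0.45142706 0.25493769 0.008     ]
oil [0.48569975 0.13161558 0.056     ]
stand [ 0.52973121 -0.26252955  0.106     ]
grip [ 0.46308231 -0.02098048  0.165     ]
book [0.45056333 0.25158741 0.008     ]
oil [0.48862259 0.13494898 0.056     ]
```

View pics/t1.png

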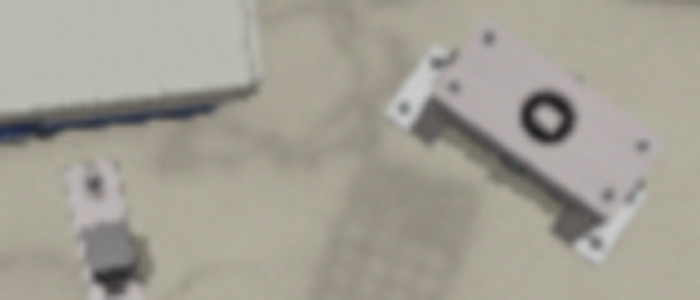

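View pics/t2.png

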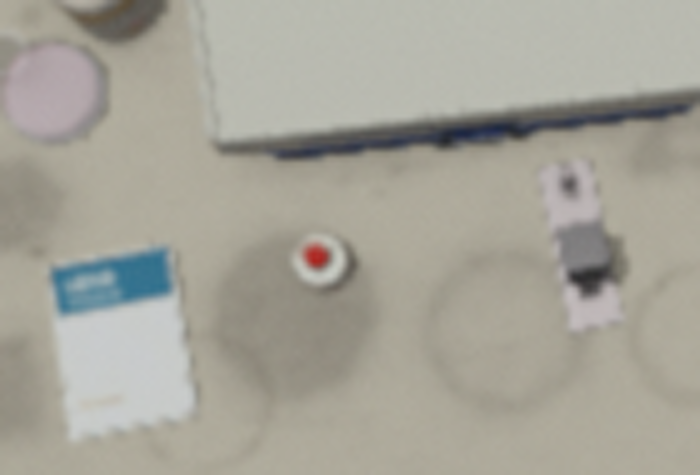

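View pics/s1.png

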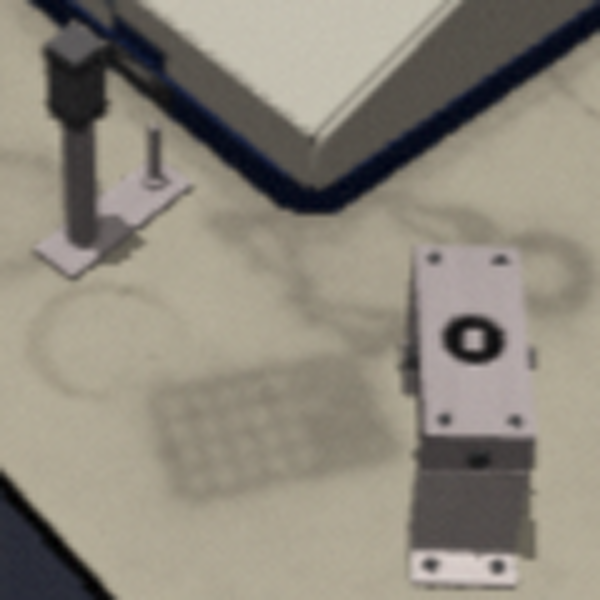

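The crops show three things in detail:
- **Stand:** yawed about -37°, with the dark ring of the puck at about (548,117) in the 5x crop t1.
- **Tool:** the rod points up and slightly left in the top view, about +11°.
- **Booklet:** yawed about 8°.

Next step is to measure these by masks.

Run:
```python
from h import *
def cen(n,box,cond):
    im=cv2.imread(f"raw_{n}0.png").astype(int); u0,v0,u1,v1=box
    c=im[v0:v1,u0:u1]; m=cond(c).astype(np.uint8)
    k,l,s,ce=cv2.connectedComponentsWithStats(m)
    i=1+np.argmax(s[1:,4]); ys,xs=np.nonzero(l==i)
    pts=np.float32(np.c_[xs+u0,ys+v0])
    return pts.mean(0),s[i,4],cv2.minAreaRect(pts),pts
V=lambda c:c.max(2)
# puck ring
def tri(a,b):
    o1,d1=ray("top",*a);o2,d2=ray("scene",*b)
    s=np.linalg.lstsq(np.c_[d1,-d2],o2-o1,rcond=None)[0]; p,q=o1+d1*s[0],o2+d2*s[1]
    return (p+q)/2,np.linalg.norm(p-q)
for n,b in(("top",(325,178,345,200)),("scene",(306,240,324,258))):
    im=cv2.imread(f"raw_{n}0.png"); 
    c,a,r,p=cen(n,b,lambda c:V(c)<90); (x,y),w,an=r
    print(n,"puck",c,a,x,y,onz(n,c[0],c[1],.104),onz(n,x,y,.104))
# stand top corners
T=[(225+x/5-.4,165+y/5-.4) for x,y in[(487,22),(660,150),(603,220),(432,92)]]
S=[(220+x/5-.4,180+y/5-.4) for x,y in[(413,246),(517,244),(537,435),(420,435)]]
for n,L in(("top",T),("scene",S)):
    P=np.array([onz(n,*u,.106) for u in L]); print(n,"stand ctr",P.mean(0)); 
    for i in range(4):
        d=P[(i+1)%4]-P[i]; print(np.linalg.norm(d).round(4),np.degrees(np.arctan2(d[1],d[0])).round(1))
# tool foot
T=[(130+x/5-.4,165+y/5-.4) for x,y in[(541,165),(598,160),(622,322),(568,330)]]
P=np.array([onz("top",*u,.006) for u in T]); c=P.mean(0);d=(P[0]+P[1]-P[2]-P[3])/2
print("foot",c,np.linalg.norm(d),np.degrees(np.arctan2(d[1],d[0])),np.linalg.norm(P[0]-P[1]),"post",c-d/np.linalg.norm(d)*.026)
S=[(220+x/5-.4,180+y/5-.4) for x,y in[(35,248),(72,278),(192,187),(157,162)]]
P=np.array([onz("scene",*u,.006) for u in S]); c=P.mean(0);d=(P[2]+P[3]-P[0]-P[1])/2
print("foot",c,np.linalg.norm(d),np.degrees(np.arctan2(d[1],d[0])),np.linalg.norm(P[0]-P[1]),"post",c-d/np.linalg.norm(d)*.026)
# grip top
T=[(130+x/5-.4,165+y/5-.4) for x,y in[(557,230),(603,221),(612,261),(567,269)]]
P=np.array([onz("top",*u,.165) for u in T]);print("grip",P.mean(0),[np.linalg.norm(P[i]-P[i-1]) for i in range(4)])
S=[(220+x/5-.4,180+y/5-.4) for x,y in[(46,45),(74,22),(110,39),(80,64)]]
P=np.array([onz("scene",*u,.165) for u in S]);print("grip",P.mean(0),[np.linalg.norm(P[i]-P[i-1]) for i in range(4)])
# rod tip
print("rod",onz("top",130+568/5-.4,165+180/5-.4,.055),onz("scene",220+153/5-.4,180+125/5-.4,.055))
T=[(130+x/5-.4,165+y/5-.4) for x,y in[(52,268),(168,247),(195,417),(70,440)]]
P=np.array([onz("top",*u,.008) for u in T]);print("book",P.mean(0),[np.linalg.norm(P[i]-P[i-1]).round(4) for i in range(4)],P[1]-P[2])
S=[(x/1.5,y/1.5) for x,y in[(241,268),(282,249),(301,264),(264,287)]]
P=np.array([onz("scene",*u,.008) for u in S]);print("book",P.mean(0),[np.linalg.norm(P[i]-P[i-1]).round(4) for i in range(4)])
print("flask",onz("top",130+54/5,165+92/5,.02),"dropper",onz("top",579/1.5,311/1.5,.06))
```

```text
top puck [334.08334 188.02083] 48 334.5 188.0 [ 0.53279737 -0.26159496  0.104     ] [ 0.53278207 -0.2627419   0.104     ]
scene puck [314.22665 247.44   ] 75 314.5 247.5 [ 0.53132522 -0.25953473  0.104     ] [ 0.5317311  -0.26009792  0.104     ]
top stand ctr [ 0.53060203 -0.2596561   0.106     ]
0.117 -131.9
0.0508 136.0
0.1153 48.1
0.0508 -42.1
scene stand ctr [ 0.53061077 -0.25885644  0.106     ]
0.0541 -36.9
0.1207 -129.8
0.0565 141.6
0.1194 49.1
foot [ 0.49361294 -0.01512304  0.006     ] 0.09897827888512628 5.326875317850487 0.03412349299697073 post [ 0.46772522 -0.01753681  0.006     ]
foot [ 0.4903548  -0.01561829  0.006     ] 0.09676898598276754 6.207449430744369 0.031127490247965236 post [ 0.46450724 -0.01842963  0.006     ]
grip [ 0.46786022 -0.01824737  0.165     ] [np.float64(0.020776844623846942), np.float64(0.023974053346081284), np.float64(0.021171868521687502), np.float64(0.02328365067084622)]
grip [ 0.46678112 -0.01793643  0.165     ] [np.float64(0.02303387182585993), np.float64(0.02245745198563907), np.float64(0.02321121857139863), np.float64(0.024098689783588517)]
rod [ 0.52306221 -0.0098372   0.055     ] [ 0.52486247 -0.00755327  0.055     ]
book [0.45241437 0.25732775 0.008     ] [np.float64(0.1017), np.float64(0.0689), np.float64(0.1017), np.float64(0.073)] [0.1007756  0.01383874 0.        ]
book [0.45294008 0.25467682 0.008     ] [np.float64(0.079), np.float64(0.1005), np.float64(0.0654), np.float64(0.0987)]
flask [0.6010971  0.29105324 0.02      ] dropper [ 0.47678828 -0.41190367  0.06      ]
```

```bash
cat >> h.py <<'E'
def down(yaw): # jaw axis (tool y) along world yaw (rad), pointing down
    y=np.array([np.cos(yaw),np.sin(yaw),0]); z=np.array([0,0,-1.]); return np.c_[np.cross(y,z),y,z]
POCK=np.array([0.531,-0.2597]); SY=np.radians(-41.0)
SX=np.array([np.cos(SY),np.sin(SY)]); SV=np.array([-np.sin(SY),np.cos(SY)])
GRIP=np.array([0.467,-0.018]); TY=np.radians(7.0); BOOK=np.array([0.4525,0.256])
E
python3 - <<'E'
from h import *
for nm,p,yaw in[("g",[*GRIP,.118],TY),("g2",[*GRIP,.118],TY+np.pi),("u",[*(POCK-.06*SX),.16],SY),("u2",[*(POCK-.06*SX),.16],SY+np.pi),("pre",[*(POCK-.13*SX),.13],SY),("pre2",[*(POCK-.13*SX),.13],SY+np.pi)]+[(f"puck{d}",[*POCK,.11],SY+np.radians(d)) for d in(0,90,180,270)]+[(f"book{d}",[*BOOK,.03],np.radians(d)) for d in(0,90,180,270)]:
    q=env.solve_ik(np.array(p),down(yaw)); print(nm,None if q is None else np.round(q,2))
E
```

```text
g [ 0.31  0.21 -0.5   0.   -0.86  2.95]
g2 [ 0.31  0.21 -0.5   0.   -0.86 -0.19]
u [-0.12  0.27 -0.29  0.   -1.01  2.55]
u2 [-0.12  0.27 -0.29  0.   -1.01 -0.59]
pre [-0.03  0.2  -0.48  0.   -0.89  2.46]
pre2 [-0.03  0.2  -0.48  0.   -0.89 -0.68]
puck0 [-0.18  0.42 -0.21  0.   -0.94  2.61]
puck90 [-0.18  0.42 -0.21  0.   -0.94 -2.11]
puck180 [-0.18  0.42 -0.21  0.   -0.94 -0.53]
puck270 [-0.18  0.42 -0.21  0.   -0.94  1.04]
book0 [ 0.83  0.42 -0.47  0.   -0.68  2.31]
book90 [ 0.83  0.42 -0.47 -0.   -0.68 -2.4 ]
book180 [ 0.83  0.42 -0.47  0.   -0.68 -0.83]
book270 [ 0.83  0.42 -0.47  0.   -0.68  0.74]
```

Run:
```python
from h import *
R=down(TY+np.pi)
env.move_ptp(np.array([*GRIP,.20]),R); print(env.read_clock())
env.move_straight(np.array([*GRIP,.118]),velocity=.15); print(env.read_clock(),env.read_force())
env.clamp(100); print(env.read_clock(),env.read_opening(),env.read_force(),env.read_ee_pos())
im=env.grab_frame("scene"); cv2.imwrite("pics/r1.png",cv2.resize(im[120:300,170:350,::-1],None,fx=3,fy=3,interpolation=cv2.INTER_CUBIC))
```

```text
2.3833
3.0833 [0.21144066 0.16809641 0.05443693]
3.675 0.022181054867015857 [ 0.4781527  -0.27100051  3.64882082] [ 0.4678034  -0.01794597  0.1187233 ]
```

View pics/r1.png

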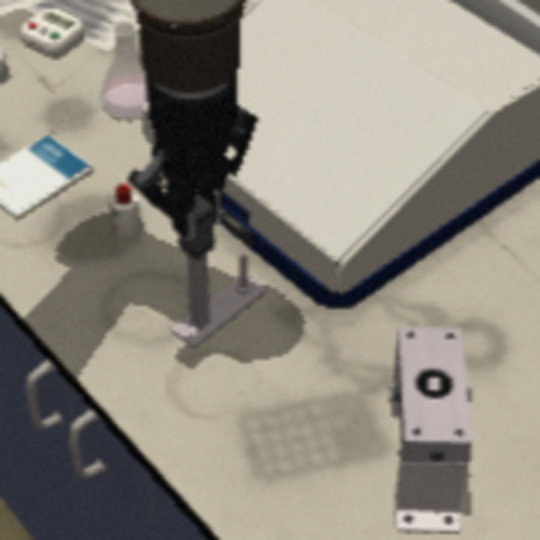

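The fingers hold the grip and the tool still stands upright. I'll lift it, carry it in front of the stand, and check the rod there.

Run:
```python
from h import *
p=env.read_ee_pos()
env.move_straight(np.array([p[0],p[1],.145]),velocity=.1); print(env.read_force(),env.read_wrist_torque())
R=down(SY+np.pi); g=POCK-.135*SX
env.move_ptp(np.array([*g,.145]),R); env.pause(.2)
print(env.read_clock(),env.read_ee_pos(),env.read_force(),env.read_opening())
for n,(a,b,c,d) in(("scene",(230,180,350,300)),("top",(240,150,380,250))):
    im=env.grab_frame(n); cv2.imwrite(f"pics/r2{n}.png",cv2.resize(im[b:d,a:c,::-1],None,fx=5,fy=5,interpolation=cv2.INTER_CUBIC))
ee=env.read_ee_pos();tip=[*(ee[:2]+.06*SX),ee[2]-.118+.055]
for n in("scene","top"): print(n,proj(n,tip))
```

```text
[-0.44503408 -0.37354365 -2.21173462] [0.00093796 0.07297271 0.00127342]
5.0167 [ 0.42940901 -0.17033307  0.14478355] [-0.28148423  0.31579903 -2.54777253] 0.02213557495388635
scene [283.68183448 251.64135226]
top [316.06985216 211.38106887]
```

View pics/r2scene.png

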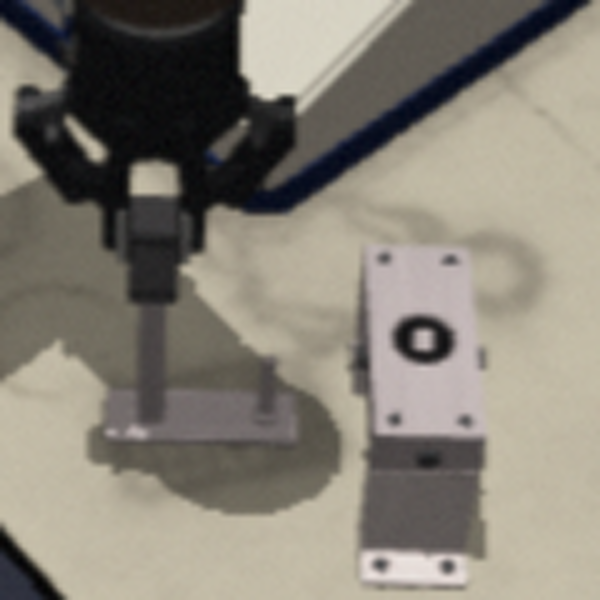

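View pics/r2top.png

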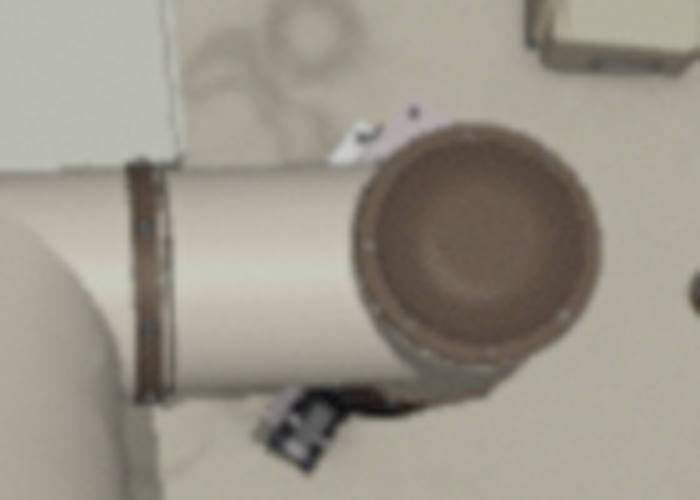

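The held rod tip appears at (283,251.5) in scene pixels, against a predicted (283.7,251.6), so the grasp model is right. Now I'll go under the stand and probe.

```bash
cat >> h.py <<'E'
def at(dx,dy,z): return np.array([*(POCK+(dx-.06)*SX+dy*SV),z])
E
python3 - <<'E'
from h import *
import json
env.move_straight(at(-.075,0,.1247),velocity=.1)
env.move_straight(at(0,0,.1247),velocity=.12); env.pause(.1)
f0=env.read_force(); print(env.read_clock(),env.read_ee_pos(),f0)
found=None
for dy in (0,.0022,-.0022,.0044,-.0044,.0066,-.0066,.0082,-.0082):
    env.move_straight(at(0,dy,.1285),velocity=.08)
    blocked=False
    for z in (.1305,.1315,.1325,.1335,.1345,.1355,.1365):
        env.move_straight(at(0,dy,z),velocity=.05)
        f=env.read_force()-f0
        if np.abs(f[2])>6: blocked=True;break
    print(dy,z,f.round(1),env.read_ee_pos().round(4),round(env.read_clock(),2))
    if not blocked: found=dy;break
print(found)
E
```

```text
6.3417 [ 0.48504211 -0.219949    0.12474826] [ 0.8145743   0.14348429 -1.48708849]
0 0.1365 [-1.2 -0.5  0.1] [ 0.4858 -0.2204  0.1366] 8.34
0
```

Run:
```python
from h import *
for z in np.arange(.138,.1625,.0015):
    env.move_straight(at(0,0,z),velocity=.05)
    f=env.read_force(); print(round(z,4),f.round(1),env.read_ee_pos().round(4),round(env.read_clock(),2))
    if abs(f[2])>30 or np.hypot(*f[:2])>20: print("stop");break
for n,(a,b,c,d) in(("scene",(230,180,350,300)),):
    im=env.grab_frame(n); cv2.imwrite(f"pics/r3{n}.png",cv2.resize(im[b:d,a:c,::-1],None,fx=5,fy=5,interpolation=cv2.INTER_CUBIC))
```

```text
0.138 [-0.3 -1.2 -1.3] [ 0.4858 -0.2203  0.1382] 8.59
0.1395 [-0.1  1.4 -2.5] [ 0.4857 -0.2203  0.1396] 8.84
0.141 [-0.6  0.6 -4.5] [ 0.4853 -0.22    0.1406] 9.09
0.1425 [-0.3  1.  -6.8] [ 0.485  -0.22    0.1421] 9.34
0.144 [-0.2  1.2 -6.5] [ 0.4853 -0.2202  0.1438] 9.59
0.1455 [-1.1  1.2 -5.2] [ 0.4856 -0.2203  0.1457] 9.84
0.147 [-0.4  0.6 -5. ] [ 0.4857 -0.2204  0.1473] 10.09
0.1485 [-2.   1.5 -6. ] [ 0.4858 -0.2204  0.1488] 10.34
0.15 [-0.5  2.  -5. ] [ 0.4858 -0.2204  0.1503] 10.59
0.1515 [-1.5  1.  -4.5] [ 0.4858 -0.2204  0.1517] 10.84
0.153 [-1.6  2.1 -4.2] [ 0.4858 -0.2204  0.1532] 11.09
0.1545 [-0.1  0.4 -3.1] [ 0.4868 -0.2208  0.1555] 11.34
0.156 [ 0.4 -0.2 -2.7] [ 0.4863 -0.2206  0.1567] 11.59
0.1575 [ 0.8 -0.1 -3.2] [ 0.4861 -0.2206  0.1579] 11.84
0.159 [ 0.3 -0.8 -2.1] [ 0.4858 -0.2204  0.1592] 12.09
0.1605 [ 0.2  1.2 -2.2] [ 0.4858 -0.2204  0.1606] 12.34
0.162 [ 0.2  0.7 -3.7] [ 0.4858 -0.2203  0.1621] 12.59
```

View pics/r3scene.png

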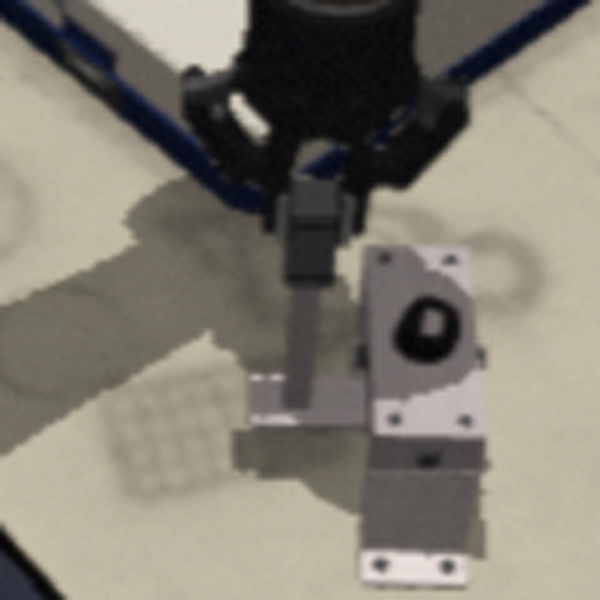

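The mount now stands well proud (scene crop about (430,328)) and the force fell off near z=0.155, so the catches have snapped in. I'll lower, withdraw and set the tool down.

Run:
```python
from h import *
print("edge",onz("top",370/1.5,395/1.5,0))
env.move_straight(at(0,0,.1245),velocity=.08); print(env.read_force().round(1),env.read_clock())
env.move_straight(at(-.09,0,.1245),velocity=.12); print(env.read_force().round(1))
z=.121
while z>.115:
    env.move_straight(at(-.09,0,z),velocity=.04); f=env.read_force(); print(round(z,4),f.round(1),env.read_ee_pos()[2].round(4))
    if f[2]>2: break
    z-=.001
env.release(); env.pause(.2); p=env.read_ee_pos()
env.move_straight(np.array([p[0],p[1],.235]),velocity=.2)
print(env.read_clock(),env.read_opening())
for n,(a,b,c,d) in(("scene",(230,180,350,300)),("top",(240,150,380,250))):
    im=env.grab_frame(n); cv2.imwrite(f"raw_{n}4.png",im[:,:,::-1]); cv2.imwrite(f"pics/r4{n}.png",cv2.resize(im[b:d,a:c,::-1],None,fx=5,fy=5,interpolation=cv2.INTER_CUBIC))
```

```text
edge [ 0.34813582 -0.00809793  0.        ]
[-0.2 -1.3 -1. ] 13.2583
[-0.2  0.  -2. ]
0.121 [-0.1 -0.1 -2.5] 0.1205
0.12 [ 0.2 -0.7 -2.4] 0.1198
0.119 [-0.1  0.3 -2.5] 0.119
0.118 [-1.9  0.1  3.5] 0.1187
16.725 0.08547035405578887
```

View pics/r4scene.png

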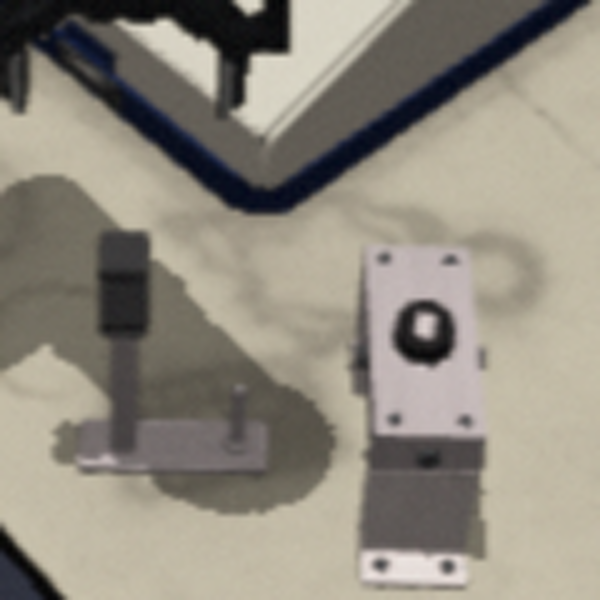

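Run:
```python
from h import *
for z in(.104,.116,.120,.124,.128): print(z,proj("scene",[*POCK,z]),proj("top",[*POCK,z]))
im=cv2.imread("raw_scene4.png"); c=im[236:262,300:330].max(2)
m=(c<90).astype(np.uint8); k,l,s,ce=cv2.connectedComponentsWithStats(m); i=1+np.argmax(s[1:,4]); print(s[i],ce[i]+[300,236])
crop("raw_scene4.png",295,225,335,265,14,"pics/z4.png")
c0=cv2.imread("raw_scene0.png"); cv2.imwrite("pics/z0.png",cv2.resize(c0[225:265,295:335],None,fx=14,fy=14,interpolation=cv2.INTER_CUBIC))
```

```text
0.104 [314.17787603 247.54482786] [333.46421471 188.70279532]
0.116 [314.62726963 244.54045877] [334.32437101 187.75623567]
0.12 [314.77852821 243.52923693] [334.61527176 187.43611372]
0.124 [314.93052609 242.51307269] [334.90830176 187.11364862]
0.128 [315.08326868 241.49192972] [335.20348449 186.78881457]
[ 9  4 12 13 99] [314.38383838 246.56565657]
```

View pics/z4.png

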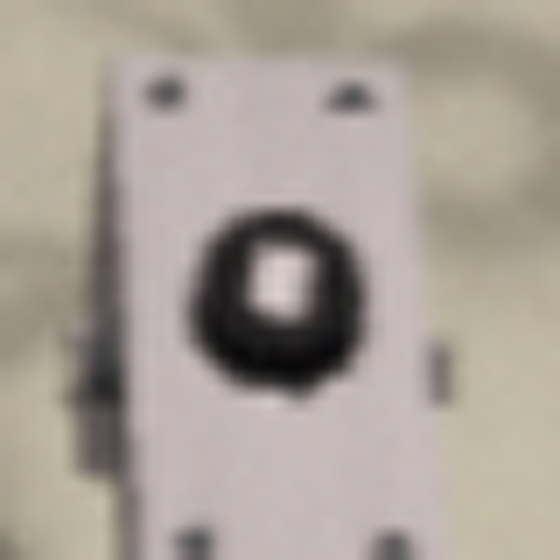

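View pics/z0.png

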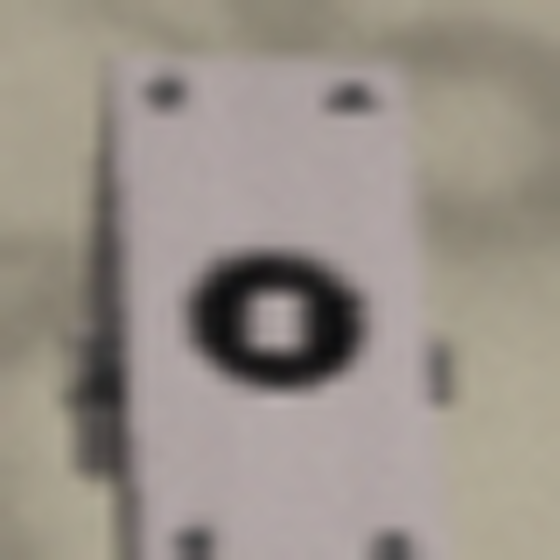

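View pics/r4top.png

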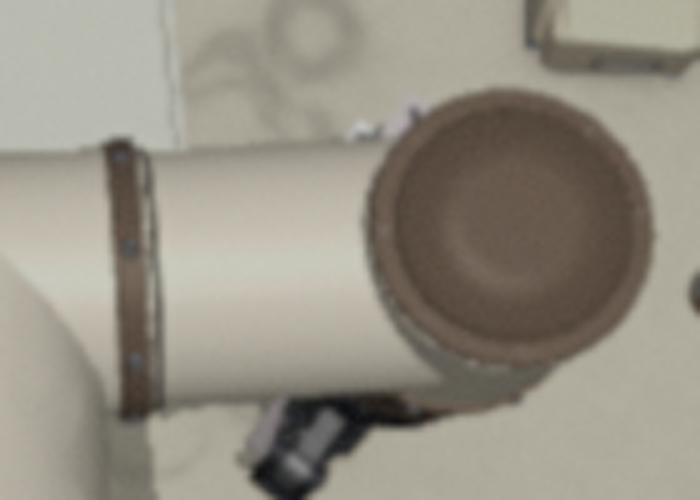

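The tool is standing upright. The mount looks only about 11 mm raised, which is less than I expected, so I'll quantify that with sub-pixel centroids.

Run:
```python
from h import *
for k in("0","4"):
    g=cv2.imread(f"raw_scene{k}.png").astype(float).mean(2)
    G=cv2.resize(g[230:260,300:330],None,fx=10,fy=10,interpolation=cv2.INTER_CUBIC)
    m=(G<105).astype(np.uint8); n,l,s,ce=cv2.connectedComponentsWithStats(m); 
    i=[j for j in range(1,n) if s[j,4]>2000]; 
    for j in i:
        x,y,w,h,a=s[j]; print(k,"dark box u",300+x/10-.45,300+(x+w)/10-.45,"v",230+y/10-.45,230+(y+h)/10-.45,a)
        # hole
        mm=(l==j).astype(np.uint8); cs,hi=cv2.findContours(mm,cv2.RETR_CCOMP,cv2.CHAIN_APPROX_NONE)
        for q,c in enumerate(cs):
            if hi[0][q][3]>=0 and cv2.contourArea(c)>100:
                M=cv2.moments(c); print("  rect",300+M["m10"]/M["m00"]/10-.45,230+M["m01"]/M["m00"]/10-.45,cv2.contourArea(c))
th=np.linspace(0,2*np.pi,200)
def box(r,z): 
    P=np.array([proj("scene",[POCK[0]+r*np.cos(t),POCK[1]+r*np.sin(t),z]) for t in th]); return P.min(0).round(2),P.max(0).round(2)
print(box(.01575,.106),box(.015,.104))
for z in(.112,.115,.118,.121,.124): print(z,box(.015,z))
```

```text
0 dark box u 299.55 303.75 v 235.75 259.55 5808
0 dark box u 308.05 320.55 v 242.55 252.35000000000002 8322
  rect 314.22914153955304 247.48377084072368 1409.5
4 dark box u 299.55 303.55 v 238.15 258.75 4306
4 dark box u 308.15000000000003 320.55 v 239.65 252.75 10653
  rect 314.61938744139576 244.59771347321498 2168.5
(array([307.94, 242.11]), array([320.58, 252.08])) (array([308.17, 242.84]), array([320.19, 252.33]))
0.112 (array([308.44, 240.84]), array([320.52, 250.34]))
0.115 (array([308.54, 240.08]), array([320.64, 249.59]))
0.118 (array([308.65, 239.33]), array([320.77, 248.83]))
0.121 (array([308.75, 238.56]), array([320.89, 248.07]))
0.124 (array([308.85, 237.8 ]), array([321.02, 247.31]))
```

Run:
```python
from h import *
for k in("3","4"):
    G=cv2.imread(f"pics/r{k}scene.png").astype(float).mean(2)[250:400,370:480]
    G=cv2.resize(G,None,fx=2,fy=2,interpolation=cv2.INTER_CUBIC)
    for th in((60,75) if k=="3" else (75,105)):
        m=(G<th).astype(np.uint8); n,l,s,ce=cv2.connectedComponentsWithStats(m); j=1+np.argmax(s[1:,4]); x,y,w,h,a=s[j]
        U=lambda q:230+(370+q/2)/5-.45; Vv=lambda q:180+(250+q/2)/5-.45
        print(k,th,U(x),U(x+w),Vv(y),Vv(y+h))
        cs,hi=cv2.findContours((l==j).astype(np.uint8),cv2.RETR_CCOMP,cv2.CHAIN_APPROX_NONE)
        for q,c in enumerate(cs):
            if hi[0][q][3]>=0 and cv2.contourArea(c)>100:
                M=cv2.moments(c); print("  rect",U(M["m10"]/M["m00"]),Vv(M["m01"]/M["m00"]),cv2.contourArea(c))
crops=[cv2.resize(cv2.imread(f"pics/r{k}scene.png")[260:400,340:500],None,fx=2.4,fy=2.4,interpolation=cv2.INTER_CUBIC) for k in "34"]
cv2.imwrite("pics/cmp.png",np.hstack(crops))
```

```text
3 60 308.25 321.65000000000003 238.85000000000002 252.25
  rect 316.03526774276196 244.11202066786234 1951.5
3 75 307.95 321.85 238.65 252.45000000000002
  rect 316.0540655737705 244.1367868852459 1525.0
4 75 308.55 320.25 239.85000000000002 252.35000000000002
  rect 314.6420807361235 244.60091124962898 2807.5
4 105 308.15000000000003 320.55 239.65 252.75
  rect 314.61741030358786 244.60201625268323 2174.0
```

View pics/cmp.png

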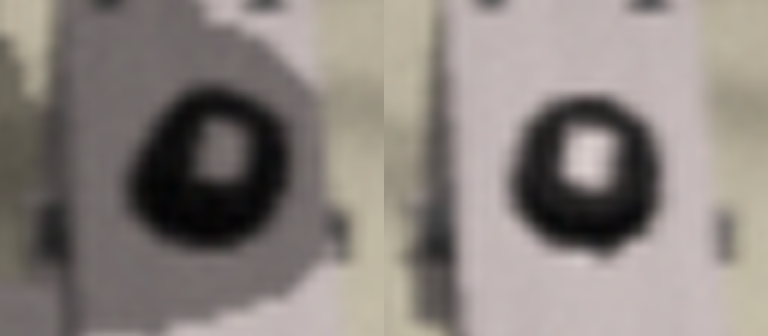

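Comparing the pictures before and after withdrawal: on the left the mount is tilted with only about 13 mm mean rise, and on the right it is upright with about 12 mm rise (top ≈116 mm, 10 mm proud). That is short of the 18 mm the catches need. I think the tool pitched in the grip and the rod pressed off-centre towards -x. I'll take the tool again with a firmer grip and push again while watching the height.

```bash
cat >> h.py <<'E'
def rect(im):
    g=im.astype(float).mean(2)
    G=cv2.resize(g[228:260,302:330],None,fx=10,fy=10,interpolation=cv2.INTER_CUBIC)
    out=[]
    for th in (60,75,95):
        m=(G<th).astype(np.uint8); n,l,s,ce=cv2.connectedComponentsWithStats(m)
        if n<2: continue
        j=1+np.argmax(s[1:,4]); cs,hi=cv2.findContours((l==j).astype(np.uint8),cv2.RETR_CCOMP,cv2.CHAIN_APPROX_NONE)
        for q,c in enumerate(cs):
            if hi[0][q][3]>=0 and cv2.contourArea(c)>300:
                M=cv2.moments(c); u,v=302+M["m10"]/M["m00"]/10-.45,228+M["m01"]/M["m00"]/10-.45
                z=.104+(247.48-v)/252.; out.append((th,round(u,2),round(v,2),"z",round(z,4),"topedge",228+s[j,1]/10-.45))
    return out
def snap(tag):
    im=env.grab_frame("scene"); cv2.imwrite(f"raw_{tag}.png",im[:,:,::-1])
    cv2.imwrite(f"pics/{tag}.png",cv2.resize(im[180:300,230:350,::-1],None,fx=5,fy=5,interpolation=cv2.INTER_CUBIC)); return rect(im)
E
python3 - <<'E'
from h import *
p=env.read_ee_pos()
env.move_straight(np.array([p[0],p[1],.118]),velocity=.2); env.clamp(120)
print(env.read_clock(),env.read_opening(),env.read_ee_pos())
env.move_straight(at(-.09,0,.1245),velocity=.1)
dx=.002
env.move_straight(at(dx,0,.1245),velocity=.12)
env.pause(.1); print(env.read_clock(),env.read_force().round(2),env.read_wrist_torque().round(3))
for z in (.1325,.136,.140,.144,.147,.150):
    env.move_straight(at(dx,0,z),velocity=.05); print(z,env.read_force().round(1),env.read_wrist_torque().round(2),env.read_ee_pos()[2].round(4))
    if abs(env.read_force()[2])>25: break
R=env.read_eef_rot(); print(R[:,2].round(4)); print(snap("p1"),env.read_clock())
E
```

```text
18.1583 0.02209353762755624 [ 0.41756239 -0.16140365  0.11885585]
19.425 [ 0.03  0.5  -2.64] [0.02  0.019 0.016]
0.1325 [-0.3 -0.  -2.9] [ 0.   -0.01 -0.03] 0.1334
0.136 [-0.7  0.5 -2.5] [-0.04  0.05  0.01] 0.1363
0.14 [-0.8 -0.5 -2.5] [ 0.05  0.06 -0.03] 0.1403
0.144 [-0.6 -0.1 -2. ] [ 0.02  0.07 -0.  ] 0.1443
0.147 [ 0.1  0.1 -2.3] [0.01 0.04 0.01] 0.1472
0.15 [-1.4 -0.5 -1.6] [0.02 0.04 0.01] 0.1503
[ 6.e-04 -1.e-04 -1.e+00]
[(60, 314.59, 244.62, 'z', 0.1154, 'topedge', np.float64(239.65)), (75, 314.57, 244.61, 'z', 0.1154, 'topedge', np.float64(239.45000000000002)), (95, 314.52, 244.58, 'z', 0.1155, 'topedge', np.float64(239.15))] 21.0333
```

View pics/p1.png

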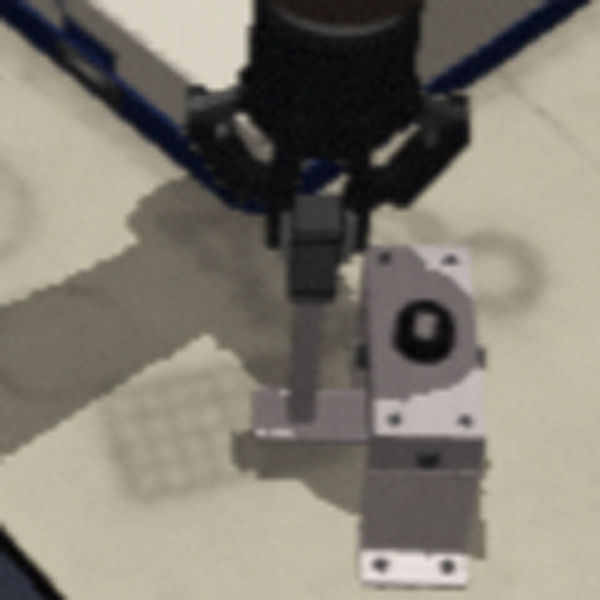

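The mount hasn't been touched yet (z≈115.4 mm at the current rod height) and the tool is upright. I'll continue in finer steps.

Run:
```python
from h import *
dx=.002
for z in (.152,.154,.156,.158,.160):
    env.move_straight(at(dx,0,z),velocity=.04); print(z,env.read_force().round(1),env.read_wrist_torque().round(2),env.read_ee_pos().round(4), round(env.read_clock(),2))
    r=snap(f"q{int(z*1000)}"); print("   ",r[:2])
    if abs(env.read_force()[2])>25 or (r and r[0][4]>.1245): break
```

```text
0.152 [-0.7 -0.6 -2.2] [0.04 0.02 0.05] [ 0.4873 -0.2217  0.1521] 21.28
    [(60, 314.61, 244.62, 'z', 0.1153, 'topedge', np.float64(239.65)), (75, 314.58, 244.64, 'z', 0.1153, 'topedge', np.float64(239.45000000000002))]
0.154 [ 0.3 -0.4 -2.2] [-0.02  0.02  0.01] [ 0.4874 -0.2217  0.1542] 21.58
    [(60, 314.6, 244.61, 'z', 0.1154, 'topedge', np.float64(239.65)), (75, 314.57, 244.61, 'z', 0.1154, 'topedge', np.float64(239.45000000000002))]
0.156 [ 0.2 -0.1 -2.8] [0.   0.   0.02] [ 0.4874 -0.2217  0.1562] 21.88
    [(60, 314.6, 244.62, 'z', 0.1154, 'topedge', np.float64(239.65)), (75, 314.56, 244.62, 'z', 0.1153, 'topedge', np.float64(239.45000000000002))]
0.158 [ 0.   0.6 -2.3] [-0.02  0.04  0.  ] [ 0.4872 -0.2216  0.158 ] 22.18
    [(60, 314.54, 244.53, 'z', 0.1157, 'topedge', np.float64(239.65)), (75, 314.51, 244.52, 'z', 0.1158, 'topedge', np.float64(239.45000000000002))]
0.16 [ 0.4 -0.2 -2.4] [0.02 0.02 0.02] [ 0.4873 -0.2217  0.1602] 22.48
    [(60, 314.04, 244.29, 'z', 0.1167, 'topedge', np.float64(239.05)), (75, 314.06, 244.29, 'z', 0.1167, 'topedge', np.float64(238.75))]
```

Contact came only at z≈0.158, which puts the rod tip at about 94 mm, and with almost no force. So the mount is free above the catches, and its low apparent height is probably a tilt toward the camera (stand -y). I'll give it a gentle centred lift, lower slowly, set the tool down and check with both cameras.

Run:
```python
from h import *
for dx,z in ((.002,.157),(0,.157),(0,.160),(0,.1635)):
    env.move_straight(at(dx,0,z),velocity=.05); print(z,env.read_force().round(1), round(env.read_clock(),2))
    r=snap(f"s{int(z*10000)}_{int(dx*1e3)}"); print("   ",r[:2])
env.move_straight(at(0,0,.150),velocity=.05); print(snap("s150"))
print(env.read_clock())
```

```text
0.157 [-0.6  0.6 -1.6] 22.78
    [(60, 314.0, 244.28, 'z', 0.1167, 'topedge', np.float64(239.35000000000002)), (75, 314.02, 244.3, 'z', 0.1166, 'topedge', np.float64(239.05))]
0.157 [ 0.3 -0.2 -1.8] 23.08
    [(60, 314.01, 244.29, 'z', 0.1166, 'topedge', np.float64(239.35000000000002)), (75, 314.01, 244.31, 'z', 0.1166, 'topedge', np.float64(239.05))]
0.16 [ 0.2  0.1 -2.5] 23.38
    [(60, 314.65, 244.35, 'z', 0.1164, 'topedge', np.float64(239.25)), (75, 314.62, 244.35, 'z', 0.1164, 'topedge', np.float64(238.95000000000002))]
0.1635 [-0.2 -0.8 -2.5] 23.68
    [(60, 315.57, 244.57, 'z', 0.1155, 'topedge', np.float64(239.05)), (75, 315.54, 244.59, 'z', 0.1155, 'topedge', np.float64(238.75))]
[(60, 313.66, 244.12, 'z', 0.1173, 'topedge', np.float64(239.15)), (75, 313.62, 244.14, 'z', 0.1173, 'topedge', np.float64(238.95000000000002)), (95, 313.55, 244.21, 'z', 0.117, 'topedge', np.float64(238.35000000000002))]
24.2
```

View pics/s1635_0.png

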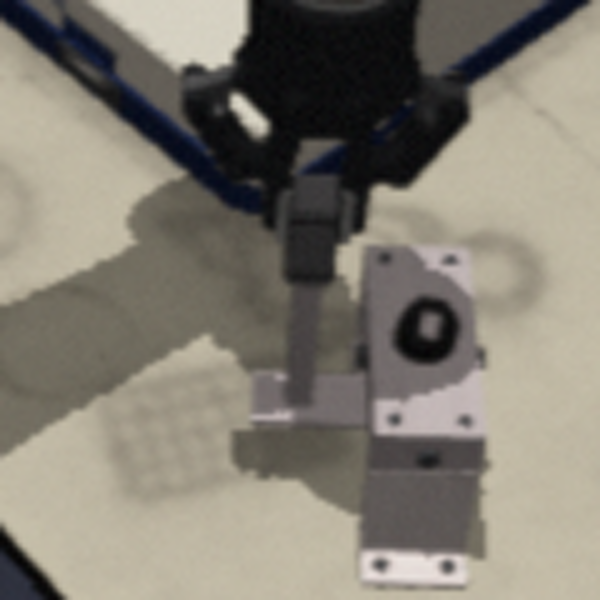

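View pics/s150.png

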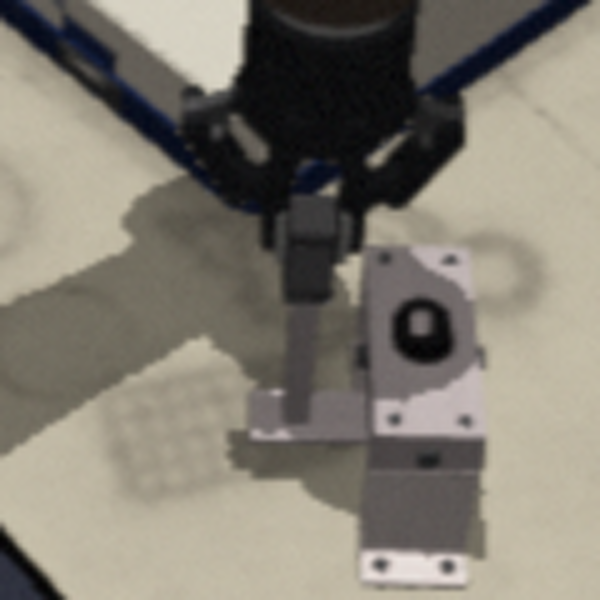

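The mount follows the rod with no load, so it is loose on the catches. Now I'll set the tool down and look with both cameras from a clear pose.

Run:
```python
from h import *
env.move_straight(at(0,0,.1245),velocity=.1)
env.move_straight(at(-.10,0,.1245),velocity=.14)
z=.1200
while z>.115:
    env.move_straight(at(-.10,0,z),velocity=.04); f=env.read_force()
    if f[2]>2: break
    z-=.001
print(z,f)
env.release(); env.pause(.1); p=env.read_ee_pos()
env.move_straight(np.array([p[0],p[1],.235]),velocity=.25)
env.move_ptp(np.array([.42,-.05,.25]),down(SY+np.pi))
print(env.read_clock(),snap("v5"))
im=env.grab_frame("top"); cv2.imwrite("raw_top5.png",im[:,:,::-1]); cv2.imwrite("pics/v5top.png",cv2.resize(im[150:250,240:380,::-1],None,fx=5,fy=5,interpolation=cv2.INTER_CUBIC))
crop("raw_v5.png",295,225,335,265,14,"pics/z5.png")
crop("raw_top5.png",315,170,355,210,14,"pics/zt5.png")
crop("raw_top0.png",315,170,355,210,14,"pics/zt0.png")
a=cv2.imread("pics/z5.png"); b=cv2.imread("pics/zt5.png"); cv2.imwrite("pics/zz5.png",cv2.resize(np.hstack([a,b,cv2.imread("pics/zt0.png")]),(795,265)))
```

```text
0.118 [-1.33981914  1.01651583  5.46812927]
28.0917 [(60, 313.76, 244.05, 'z', 0.1176, 'topedge', np.float64(239.75)), (75, 313.72, 244.07, 'z', 0.1175, 'topedge', np.float64(239.55)), (95, 313.7, 244.09, 'z', 0.1175, 'topedge', np.float64(239.25))]
```

View pics/v5top.png

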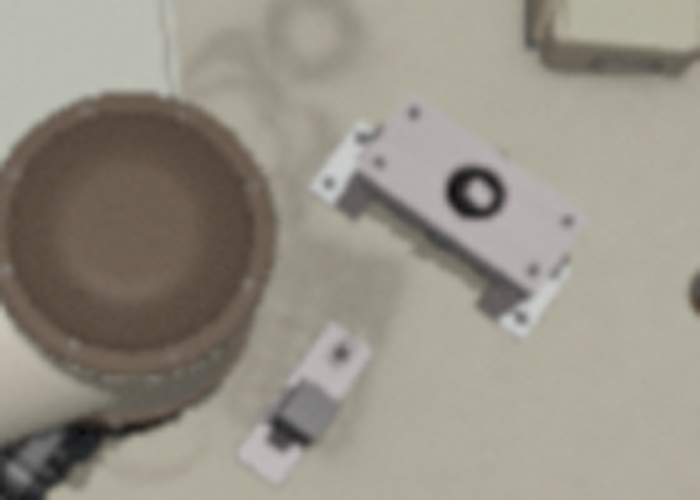

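View pics/zz5.png

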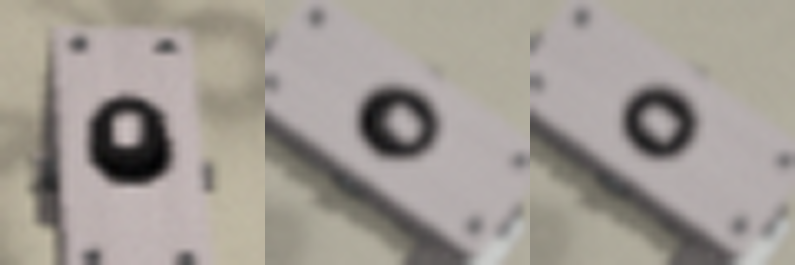

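View pics/v5.png

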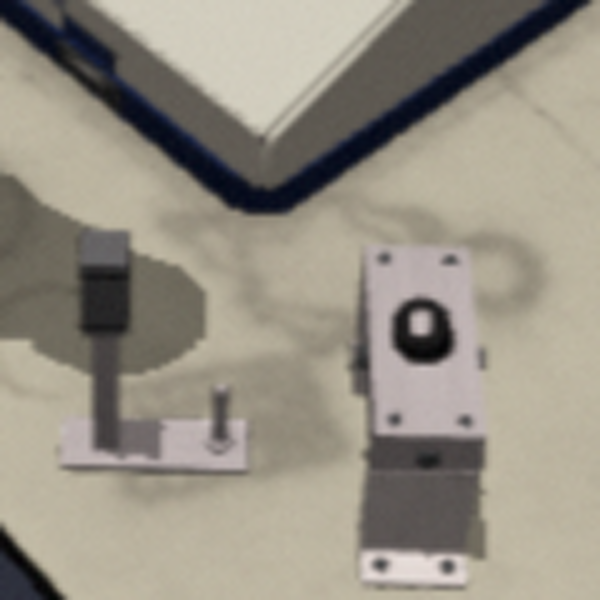

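Run:
```python
from h import *
def tri(a,b):
    o1,d1=ray("top",*a);o2,d2=ray("scene",*b)
    s=np.linalg.lstsq(np.c_[d1,-d2],o2-o1,rcond=None)[0]; p,q=o1+d1*s[0],o2+d2*s[1]
    return (p+q)/2,np.linalg.norm(p-q)
def brc(f,u0,v0,u1,v1):
    g=cv2.imread(f).astype(float).mean(2)
    G=cv2.resize(g[v0:v1,u0:u1],None,fx=10,fy=10,interpolation=cv2.INTER_CUBIC)
    for th in(85,100,115):
        m=(G<th).astype(np.uint8); n,l,s,ce=cv2.connectedComponentsWithStats(m); j=1+np.argmax(s[1:,4])
        cs,hi=cv2.findContours((l==j).astype(np.uint8),cv2.RETR_CCOMP,cv2.CHAIN_APPROX_NONE)
        for q,c in enumerate(cs):
            if hi[0][q][3]>=0 and cv2.contourArea(c)>200:
                M=cv2.moments(c); r=(u0+M["m10"]/M["m00"]/10-.45,v0+M["m01"]/M["m00"]/10-.45); print(f,th,r, "outer",u0+s[j,0]/10-.45,u0+(s[j,0]+s[j,2])/10-.45,v0+s[j,1]/10-.45,v0+(s[j,1]+s[j,3])/10-.45); out=r
    return out
t5=brc("raw_top5.png",325,178,345,198); t0=brc("raw_top0.png",325,178,345,198)
a,e=tri(t0,(314.23,247.48)); b,e2=tri(t5,(313.74,244.07)); print(a,e,b,e2)
d=(b-a)[:2]; print("stand dx",d@SX,"dy",d@SV,"dz",(b-a)[2])
```

```text
raw_top5.png 85 (335.47206976460546, 188.2637699719478) outer 329.05 340.15000000000003 183.25 193.05
raw_top5.png 100 (335.49717672413794, 188.27080459770116) outer 328.85 340.45 183.05 193.25
raw_top5.png 115 (335.505017921147, 188.278887182113) outer 328.65000000000003 340.65000000000003 182.75 193.45000000000002
raw_top0.png 85 (334.0599066717115, 188.1164648757725) outer 329.05 339.15000000000003 183.25 193.05
raw_top0.png 100 (334.0779692629066, 188.1222843927186) outer 328.85 339.45 183.05 193.25
raw_top0.png 115 (334.0885470317159, 188.10297731996025) outer 328.65000000000003 339.75 182.85000000000002 193.45000000000002
[ 0.53135269 -0.26072461  0.10548082] 0.002025792063244468 [ 0.52723966 -0.26085861  0.12234562] 0.0017862381425332325
stand dx -0.003016234588630525 dy -0.002799522743098579 dz 0.016864794060137134
```

Triangulating both views puts the face centre at z≈122 mm, a rise of 17 mm. It is shifted about (-3, -3) mm in the stand frame, so the mount is snapped onto the catches, 16 mm proud, and leaning roughly along world -x. I'll grip with the jaws along world x so the pads straighten it.

Run:
```python
from h import *
R=down(np.pi); g=np.array([.5295,-.2605])
env.move_ptp(np.array([*g,.20]),R)
env.move_straight(np.array([*g,.1085]),velocity=.12); print(env.read_clock(),env.read_force().round(1),env.read_ee_pos())
env.clamp(35); env.pause(.2); print(env.read_opening(),env.read_force().round(1),env.read_ee_pos(),env.read_clock())
r=snap("g1")
```

```text
30.175 [0.4 0.8 0.2] [ 0.53022914 -0.26051827  0.10945721]
0.00014108514916506205 [0.2 0.2 0.5] [ 0.52950077 -0.26049596  0.10846716] 31.1417
```

View pics/g1.png

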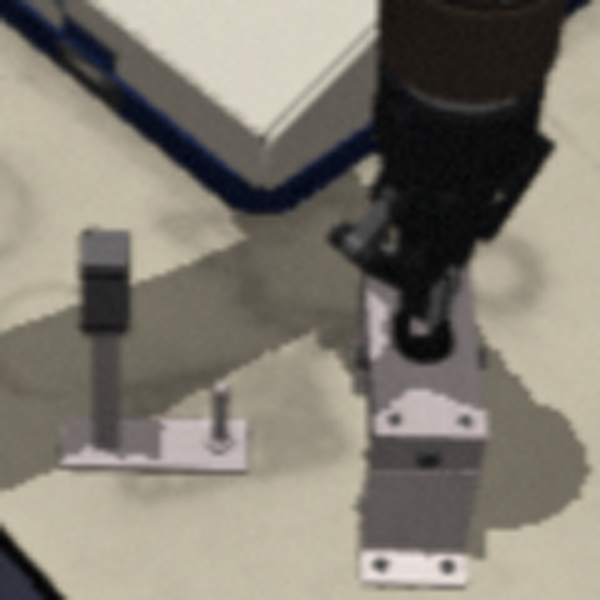

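The fingers closed to zero on nothing. I'll open, raise and look at where the mount is now.

Run:
```python
from h import *
env.release(); g=np.array([.5295,-.2605])
env.move_straight(np.array([*g,.20]),velocity=.3)
env.move_ptp(np.array([.42,-.05,.25]),down(SY+np.pi))
print(env.read_clock(),snap("v6"))
im=env.grab_frame("top"); cv2.imwrite("raw_top6.png",im[:,:,::-1])
crop("raw_v6.png",295,225,335,265,14,"pics/z6.png")
crop("raw_top6.png",315,170,355,210,14,"pics/zt6.png")
cv2.imwrite("pics/zz6.png",cv2.resize(np.hstack([cv2.imread("pics/z6.png"),cv2.imread("pics/zt6.png")]),(796,398)))
def tri(a,b):
    o1,d1=ray("top",*a);o2,d2=ray("scene",*b)
    s=np.linalg.lstsq(np.c_[d1,-d2],o2-o1,rcond=None)[0]; p,q=o1+d1*s[0],o2+d2*s[1]
    return (p+q)/2,np.linalg.norm(p-q)
g=im.astype(float).mean(2); G=cv2.resize(g[178:198,325:345],None,fx=10,fy=10,interpolation=cv2.INTER_CUBIC)
m=(G<100).astype(np.uint8); n,l,s,ce=cv2.connectedComponentsWithStats(m); j=1+np.argmax(s[1:,4])
cs,hi=cv2.findContours((l==j).astype(np.uint8),cv2.RETR_CCOMP,cv2.CHAIN_APPROX_NONE)
for q,c in enumerate(cs):
    if hi[0][q][3]>=0 and cv2.contourArea(c)>200:
        M=cv2.moments(c); t=(325+M["m10"]/M["m00"]/10-.45,178+M["m01"]/M["m00"]/10-.45)
        r=rect(cv2.imread("raw_v6.png")[:,:,::-1]); print(t,tri(t,r[1][1:3]))
```

```text
33.5083 [(60, 313.76, 244.06, 'z', 0.1176, 'topedge', np.float64(239.75)), (75, 313.71, 244.08, 'z', 0.1175, 'topedge', np.float64(239.55)), (95, 313.7, 244.1, 'z', 0.1174, 'topedge', np.float64(239.25))]
(335.4948960370934, 188.281355502427) (array([ 0.52721595, -0.26082376,  0.12230465]), np.float64(0.0018467673952249767))
```

View pics/zz6.png

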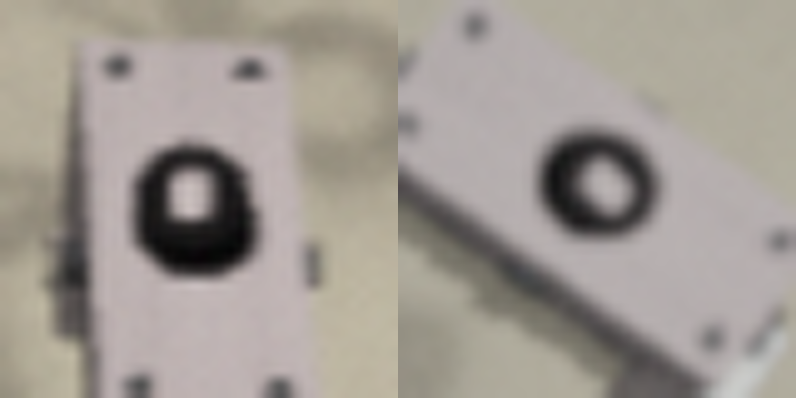

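Run:
```python
from h import *
im=cv2.imread("raw_g1.png")
c=cv2.resize(im[205:265,285:345],None,fx=10,fy=10,interpolation=cv2.INTER_CUBIC)
c=np.clip(c.astype(float)*1.8,0,255).astype(np.uint8)
for z,col in((.1085,(0,0,255)),(.1275,(0,255,0))):
    u,v=proj("scene",[.5295,-.2605,z]); cv2.circle(c,(int((u-285+.5)*10),int((v-205+.5)*10)),3,col,-1)
    for sx in(-.011,.011):
        u,v=proj("scene",[.5295,-.2605+sx,z]); cv2.circle(c,(int((u-285+.5)*10),int((v-205+.5)*10)),2,col,-1)
cv2.imwrite("pics/g1z.png",c)
im=cv2.imread("raw_v5.png")
```

```text
(no output)
```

View pics/g1z.png

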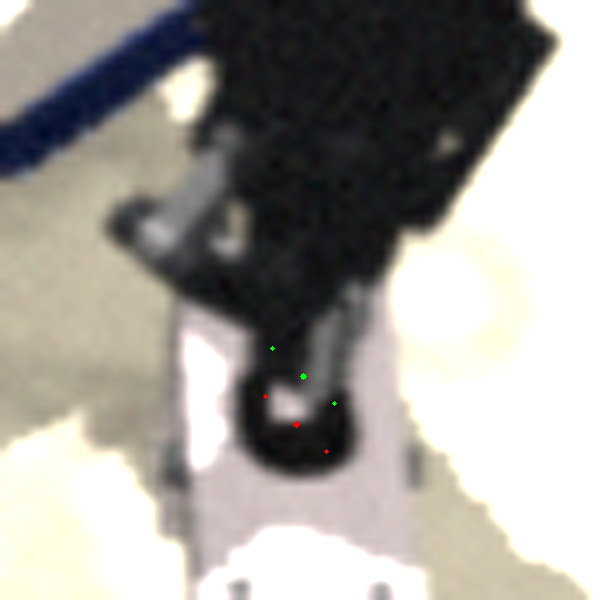

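```bash
python3 - <<'E'
from h import *
p=np.array([.4294,-.1703,.1448])
for h in(0,.01,.019):
    for s in(-.018,.018):
        q=p+[*(s*SX),h]; u,v=proj("scene",q); print(h,s,(u-230+.4)*5,(v-180+.4)*5)
crop("raw_scene0.png",0,0,120,120,5,"pics/start.png")
E
python3 -c "
import cv2;im=cv2.imread('pics/r2scene.png')[150:320,60:260];cv2.imwrite('pics/r2z.png',cv2.resize(cv2.convertScaleAbs(im,alpha=2),None,fx=3,fy=3))"
```

```text
0 -0.018 117.02942950908718 275.2004522796096
0 0.018 190.47998035400025 277.8345987817519
0.01 -0.018 117.04262339724164 262.0245216681611
0.01 0.018 190.9492466176344 264.6657022546156
0.019 -0.018 117.0546386709513 250.02560134824617
0.019 0.018 191.3765967310452 252.6730876976181
```

View pics/r2z.png

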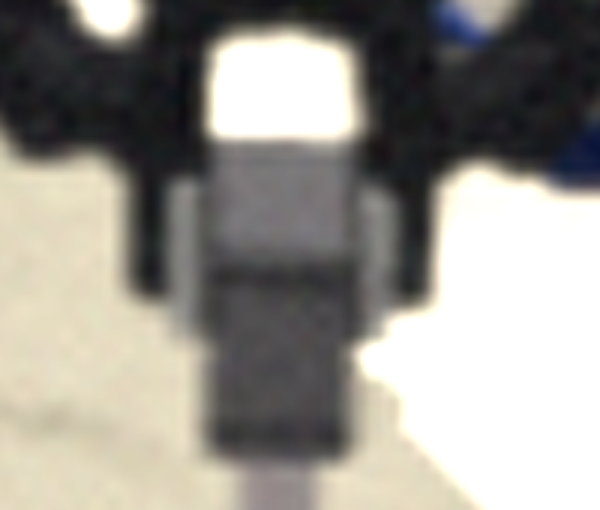

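The mount wasn't touched at all. In this view the pad ends sit about 10 mm above the reported TCP (at crop row 262, where the TCP would be at 275), so the fingers closed just above it. I'll retry 8 mm lower, which still clears the mould top.

Run:
```python
from h import *
R=down(np.pi); g=np.array([.5295,-.2605])
env.move_ptp(np.array([*g,.19]),R)
env.move_straight(np.array([*g,.1005]),velocity=.15); print(env.read_clock(),env.read_force().round(1),env.read_ee_pos())
env.clamp(40); env.pause(.1); print(env.read_opening(),env.read_force().round(1),env.read_ee_pos(),env.read_clock())
r=snap("g2")
cv2.imwrite("pics/g2z.png",cv2.convertScaleAbs(cv2.resize(cv2.imread("raw_g2.png")[205:265,285:345],None,fx=10,fy=10,interpolation=cv2.INTER_CUBIC),alpha=1.8))
```

```text
35.4333 [1.1 0.3 0.1] [ 0.5303973  -0.26039938  0.10170005]
-3.9423110565212556e-05 [ 2.4 -0.6  4.6] [ 0.530088   -0.26078248  0.10104643] 36.3167
```

View pics/g2z.png

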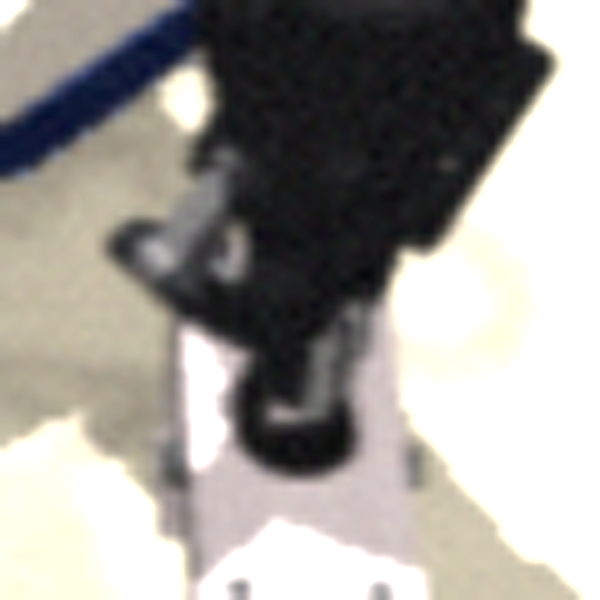

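The fingertips now just rest on the mount's top (Fz +4.6 N), so the pad ends reach the face at TCP≈0.101. I'll open, go down to 0.092 and clamp.

Run:
```python
from h import *
g=np.array([.5295,-.2605])
env.release()
env.move_straight(np.array([*g,.0920]),velocity=.1); print(env.read_clock(),env.read_force().round(1),env.read_ee_pos())
r=snap("g3")
env.clamp(40); env.pause(.1); print(env.read_opening(),env.read_force().round(1),env.read_ee_pos(),env.read_clock())
r=snap("g4")
f=lambda t:cv2.convertScaleAbs(cv2.resize(cv2.imread(f"raw_{t}.png")[205:265,285:345],None,fx=6.5,fy=6.5,interpolation=cv2.INTER_CUBIC),alpha=1.8)
cv2.imwrite("pics/g4z.png",np.hstack([f("g3"),f("g4")]))
```

```text
37.4 [-0.3  0.2 -0.7] [ 0.52895089 -0.2603515   0.09135782]
0.02635385687684594 [ 3.1 -0.3  2.4] [ 0.53058145 -0.26071267  0.09266022] 38.125
```

View pics/g4z.png

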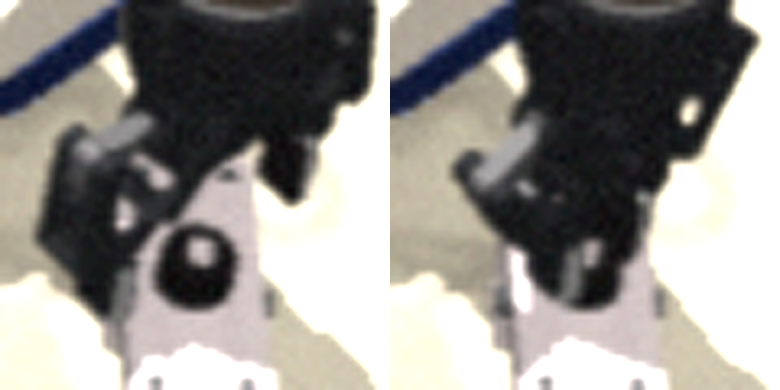

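The mount is gripped (opening 26 mm). I'll lift slowly and check.

Run:
```python
from h import *
env.clamp(60)
p=env.read_ee_pos()
env.move_straight(np.array([p[0],p[1],.1]),velocity=.06); print(env.read_opening(),env.read_force().round(1),env.read_clock())
env.move_straight(np.array([p[0],p[1],.13]),velocity=.1); print(env.read_opening(),env.read_force().round(1),env.read_clock())
r=snap("g5")
f=lambda t:cv2.convertScaleAbs(cv2.resize(cv2.imread(f"raw_{t}.png")[205:265,285:345],None,fx=8,fy=8,interpolation=cv2.INTER_CUBIC),alpha=1.8)
cv2.imwrite("pics/g5z.png",f("g5"))
```

```text
0.025504573328751667 [ 2.2 -0.5  0.6] 38.675
0.025319013726715956 [-0.2  0.1 -0.8] 39.125
```

View pics/g5z.png

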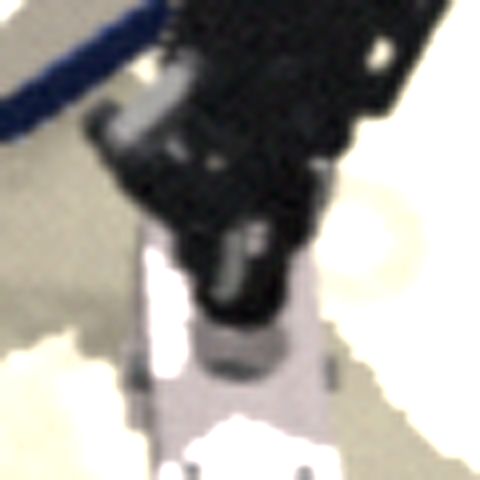

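The mount is out of the pocket (empty pocket visible at about (240,345)) and held. I'll carry it high over to the booklet and check its tilt before lowering.

Run:
```python
from h import *
p=env.read_ee_pos()
env.move_straight(np.array([p[0],p[1],.25]),velocity=.2)
env.move_ptp(np.array([*BOOK,.25]),down(np.pi)); 
env.move_straight(np.array([*BOOK,.06]),velocity=.15)
print(env.read_opening(),env.read_force().round(1),env.read_clock(),env.read_ee_pos())
im=env.grab_frame("scene"); cv2.imwrite("raw_b1.png",im[:,:,::-1])
u,v=proj("scene",[*BOOK,.06]); print(u,v); a,b=int(u)-30,int(v)-30
cv2.imwrite("pics/b1.png",cv2.convertScaleAbs(cv2.resize(im[b:b+60,a:a+60,::-1],None,fx=9,fy=9,interpolation=cv2.INTER_CUBIC),alpha=1.6))
```

```text
0.02571020185770555 [ 0.2 -0.9 -1.2] 43.2333 [0.45301626 0.25642619 0.06077451]
179.2944923217259 165.43254422818097
```

View pics/b1.png

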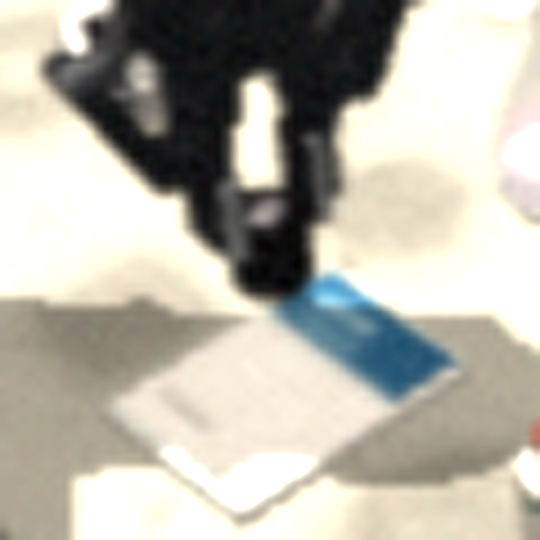

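The mount hangs upright between the pads above the booklet, with its lower edge at about (268,297) in the crop. I'll lower by feel.

Run:
```python
from h import *
env.move_straight(np.array([*BOOK,.030]),velocity=.1); env.pause(.1)
f0=env.read_force(); print(f0.round(1),env.read_wrist_torque().round(2)); z=.028; hits=0
while z>.002:
    env.move_straight(np.array([*BOOK,z]),velocity=.03); f=env.read_force()-f0
    if f[2]>3: hits+=1; print(z,f.round(1),env.read_ee_pos()[2].round(4),env.read_wrist_torque().round(2))
    if f[2]>5 or hits>=2: break
    z-=.001
print(z,env.read_clock(),env.read_opening(),env.read_ee_pos())
im=env.grab_frame("scene"); cv2.imwrite("raw_b2.png",im[:,:,::-1])
a,b=149,135
cv2.imwrite("pics/b2.png",cv2.convertScaleAbs(cv2.resize(im[b:b+60,a:a+60,::-1],None,fx=9,fy=9,interpolation=cv2.INTER_CUBIC),alpha=1.6))
```

```text
[-0.   0.5  0.2] [ 0.01  0.02 -0.01]
0.005999999999999983 [-2.5 -1.5  8.3] 0.0071 [-0.11  0.75 -0.03]
0.005999999999999983 49.5833 0.025472007591457443 [0.45268845 0.25621902 0.00710086]
```

View pics/b2.png

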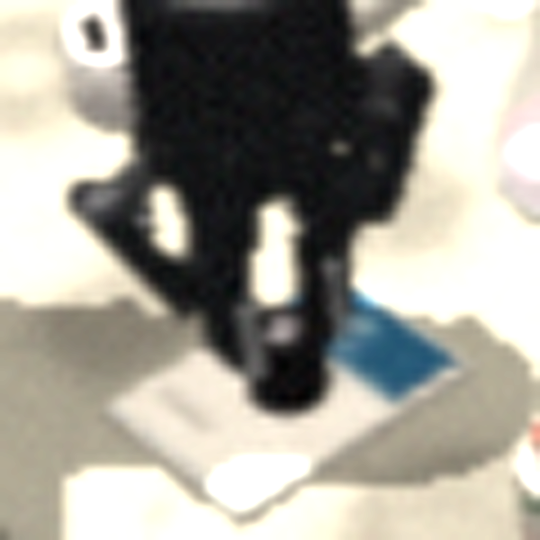

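It contacts at TCP 0.007, with the mount over the booklet's centre ((285,389) in the crop). Now I'll release and retreat.

Run:
```python
from h import *
env.release(); env.pause(.1)
p=env.read_ee_pos()
env.move_straight(np.array([p[0],p[1],.10]),velocity=.12)
env.move_straight(np.array([p[0],p[1],.22]),velocity=.25)
env.move_ptp(np.array([.40,.05,.27]),down(np.pi))
print(env.read_clock())
for n in("scene","top"):
    im=env.grab_frame(n); cv2.imwrite(f"raw_{n}9.png",im[:,:,::-1])
im=cv2.imread("raw_scene9.png");A=cv2.resize(im[140:270,140:350],(790,490),interpolation=cv2.INTER_CUBIC);cv2.imwrite("pics/e1.png",A)
im=cv2.imread("raw_top9.png");A=cv2.resize(im[160:260,120:400],(784,280),interpolation=cv2.INTER_CUBIC);cv2.imwrite("pics/e2.png",A)
```

```text
52.7833
```

View pics/e1.png

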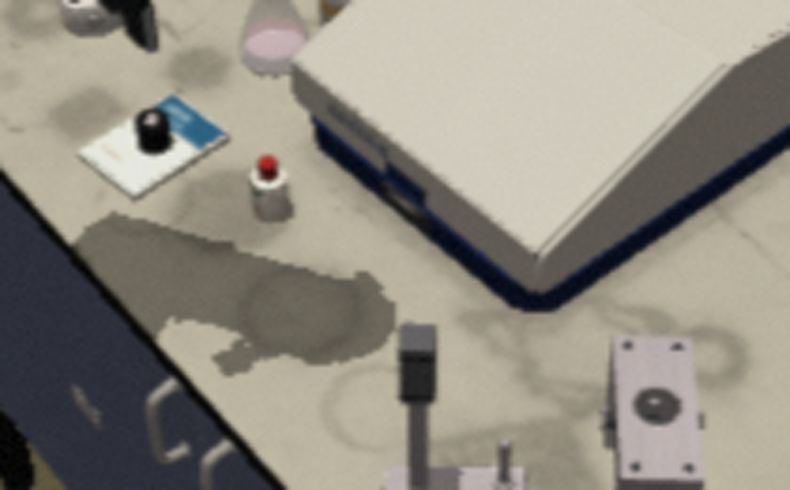

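View pics/e2.png

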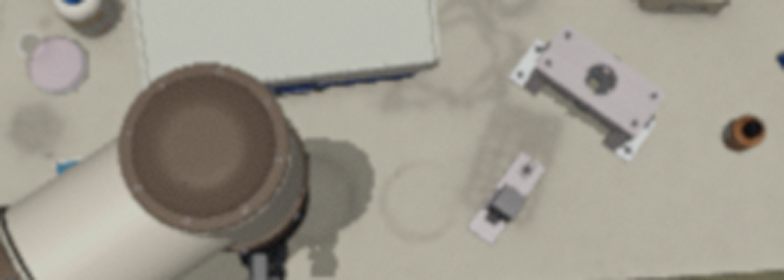

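The mount stands upright on the booklet's middle with the steel rectangle up. Its foot is at about (156,145), against a booklet centre of (154,146). The tool stands upright and the bottles and flask are in place. Handing in.

```bash
python3 -c "
from plant import env
print(env.read_clock(),env.read_force()); env.job_done()"
```

```text
52.8833 [-0.22070922 -0.10864428 -0.71941181]
the job is handed in; nothing more can be done
```

I pushed the mount up onto the catches, left the knockout tool standing upright in front of the stand, and set the mount on the middle of the booklet. I handed the job in at 52.9 s.

**Last checks:**
- **Mount:** in the final scene view it stands upright with the steel rectangle up, within about 1–2 mm of the booklet's centre by eye.
- **Bystanders:** the tool, oil bottle, flask and dropper were all standing where expected, and nothing was touching the robot.
- **Forces:** the largest contact force I read was about 8 N, as the mount touched down on the booklet.

**What failed or disagreed along the way:**
- **Finding the hole:** the rod entered at the first probe, so I did little real searching by feel.
- **Extra push:** one camera alone put the mount's face at about 116 mm, too low for the catches. I took the tool again and pushed a second time. Using both cameras then gave about 122 mm, with the mount leaning slightly.
- **Missed grasps:** the first two grasps closed on nothing. The second rested on the mount's top with about 5 N. The pads seemed to end 10–20 mm above the reported TCP, which I never explained. A third, lower grasp held.
- **Final top view:** the arm covered most of the booklet there, so the final placement rests on the scene camera only.

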